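Run along the sample block and press the stoppers home

ROBOT

A 6-joint arm with a two-finger parallel gripper is mounted at the origin on the work surface. World frame = base frame: x ahead of the robot, y to its left, z up, the work surface at z = 0. Lengths are in mm, angles in rad, forces in N, time in s.
With the tool pointing down it reaches from about 350 to 875 mm from the base axis. Payload 4.2 kg.
Tool frame: the origin (TCP) lies at the very end of the fingers, on their centre line; the grasp point (between the pads) lies 19 mm behind it; z points along the fingers, y is the line along which they close (so a half turn about z gives the same grasp; the last joint's range is limited). The gripper opens to 85 mm and grips with 20 to 120 N. Pads are 22 mm wide; open, the fingers measure 114 mm over their backs; the gripper's body (76 mm by 85 mm) begins 54 mm behind the grasp point. The pads swing forward as they close: fully open they stand 13 mm farther back than shut.
Start: joints at [-0.862, 0.385, 0.008, 0, -1.194, -0.259], TCP at [271.753, -562.805, 231.312] pointing down, gripper open.
Joint ranges: [-3.14, 3.14], [-1.21, 2.06], [-1.07, 1.41], [-3.16, 2.05], [-2.99, -0.16], [-3.1, 3.1]. Speed limits (rad/s): [2.79, 2.79, 3.14, 3.14, 3.14, 3.14].

INTERFACE

Orientations are given as a unit quaternion [x, y, z, w].
In Python, from bench import arm, optics gives the robot as it stands. The module is installed in compiled form; this text tells all that it offers.
- The arm moves only by the tool step_arm, never from a script. Its argument "motion" is a list of rows, each an object with "dr": the turn, a rotation vector about the tool's x, y, z in units of 8 degrees (1.0 is 8 degrees), a list of three; "slide": the shift along the tool's x, y, z in mm, a list of three; "jaw": the finger opening in mm, from 0 to 85.4. A call has exactly 8 rows; each row is the pose to reach, as a shift and turn from the pose commanded when the call began, along the tool's axes at that moment; what a row does not reach only later rows make up. A row lasts 1/8 s, in which the tool goes at most 62.5 mm and 10.7 degrees, less where a joint would pass 70% of its speed; a pose out of reach is approached as far as the arm can. A call with a gripper value outside its range is refused whole. The fingers move at their own pace and stop on an object; the grip force is fixed at half the most. Time passes only in rows, so rows that repeat a pose let the fingers close, or fill a call up. It gives the time, the measured TCP pose, the force, the opening and the grip force at its end, in the units of the state.
- arm.read_state(): the state, without advancing time (a new reading comes with each control period).
- optics.get_image(name): name is "scene" or "top"; returns the picture (480x640x3 uint8, blue, green, red); there is no depth.
- optics.camera_info(name): a dict with "camera_matrix" (3x3 intrinsics, pixels), "view" (4x4, takes a point from world to camera coordinates). Camera axes: x right, y up, looking along -z (the intrinsics and any distortion apply to the point x, -y, -z); pixel columns grow to the right and rows downward; lengths in mm; the calibration is good to about 2 mm. A picture is of the moment at which its call begins. camera_info takes no time and is no camera call.
- arm.job_done(): hands the job in; it is judged then, once.
The state is a dict: "clock": time; "joints": joint angles; "joint_vel": joint speeds; "joint_efforts": joint torques, N m; "position": TCP position; "ee_rot": TCP orientation; "contact_force": force on the tool from outside, world axes, zero at the start; "wrist_torque": the same for the moment, N m; "gripper_width": finger opening in mm; "grasp_force": force on a finger pad.
Only numpy, scipy, OpenCV 4.12 (cv2) and the standard library are available. Lean on these libraries where they do the work, as an engineer would, in place of code of your own. Each camera call takes 0.05 s, during which the arm holds its last target. There are 200 camera calls.

TASK

Run the closed fingertips once along the row of five black stoppers on the aluminium sample block, starting at the end by the upright T-handle, and press each stopper gently home in its turn before going on to the next. Keep the fingertips over the row and within about 4 cm of the stoppers from the first to the last, pull no stopper up, leave everything else on the bench alone, and finish clear of the block.

Things in the scene. Friction and masses are not known exactly. Their poses are not given: they have to be found in the camera images.
- block: fixed aluminium block, 56 x 160 x 45 mm (its x, y, z); origin at the centre of its underside, z up. Five black rubber stoppers stand in a row along its y axis on its top face, 30 mm apart, the middle one over the origin. Its top lies 45 mm above the bench.
- stopper1_top (a point): centre of the flat top of stopper 1 (18 mm diameter disc), at y = 60 mm in the block's frame; the top stands 8 to 10 mm above the block's top at the start and 2 mm above it when fully home. All stoppers are numbered along the row, but which end to start from depends on the handle.
- stopper2_top (a point): centre of the flat top of stopper 2 (18 mm diameter disc), at y = 30 mm in the block's frame
- stopper3_top (a point): centre of the flat top of stopper 3 (18 mm diameter disc), at y = 0 mm in the block's frame
- stopper4_top (a point): centre of the flat top of stopper 4 (18 mm diameter disc), at y = -30 mm in the block's frame
- stopper5_top (a point): centre of the flat top of stopper 5 (18 mm diameter disc), at y = -60 mm in the block's frame
- stopper1 (a joint): how far stopper 1 is pressed in, m: 0 to 0.002 at the start, 0.008 fully home against its stop; grows downward. A tight fit (about 4 N of friction), it stays where it is left, negative if pulled up.
- stopper2 (a joint): how far stopper 2 is pressed in, m: 0 to 0.002 at the start, 0.008 fully home against its stop; grows downward. A tight fit (about 4 N of friction), it stays where it is left.
- stopper3 (a joint): how far stopper 3 is pressed in, m: 0 to 0.002 at the start, 0.008 fully home against its stop; grows downward. A tight fit (about 4 N of friction), it stays where it is left.
- stopper4 (a joint): how far stopper 4 is pressed in, m: 0 to 0.002 at the start, 0.008 fully home against its stop; grows downward. A tight fit (about 4 N of friction), it stays where it is left.
- stopper5 (a joint): how far stopper 5 is pressed in, m: 0 to 0.002 at the start, 0.008 fully home against its stop; grows downward. A tight fit (about 4 N of friction), it stays where it is left.
- post: fixed end piece with an upright handle: a 50 x 30 x 12 mm foot plate lying just off one end of the block, with a thin steel rod that carries a steel crossbar, 12 mm thick and 44 mm long across the row (a T, 70 mm tall in all); origin under its centre, 97 mm from the block's centre along the row. It marks the end where the row begins.
- foot: fixed low end piece off the block's other end: the same foot plate with a screw head only, 17 mm tall; origin under its centre.
- dish: bystander: closed petri dish lying by the block on its -x side, 90 mm wide, 15 mm tall; origin under its centre
- vial: bystander: small amber vial by the block on its +x side, 26 mm wide, 42 mm tall; origin under its centre
- cup: bystander: small white crucible by the block on its +x side, 40 mm wide, 30 mm tall; origin under its centre
- beaker: bystander: glass beaker, 70 mm wide, 90 mm tall; origin under its centre
- jar: bystander: glass jar with white cap, 70 mm wide, 85 mm tall; origin under its centre
- spoon: bystander: steel measuring spoon lying flat, 170 mm long
- reagent: bystander: amber bottle, 60 mm wide, 120 mm tall; origin under its centre
There are look-alikes about, which are no part of the job. Leave any green, purple or red look-alike of the post alone.

How it is judged:
By the outcome, as a careful person would: the job done as asked, in the order asked, and still so for the second after the job is handed in, with the robot touching nothing.
It also fails if it takes over 48 s, if anything falls off the work surface, if the arm or the gripper's body presses on something with over 40 N, if the wrist force passes 120 N, or if a joint passes its speed limit or range.

## Working session

There is one attempt and no reset: what is moved stays moved. The work goes in short steps, Python scripts to look and compute and a tool call to move; the robot and the scene stay as the last step left them, time stands still between calls to the robot, and variables do not carry over. Pictures are saved under pics/ and viewed, at most 10 in all, crops included, and the job is handed in when it is done.

Besides the shell and the picture viewer there is one more tool, called after ">>>" as name(argument=value, ...), one argument or row to a line, values as JSON. step_arm: Moves the arm, as the interface text tells. Its arguments: {"type":"object","properties":{"motion":{"type":"array","items":{"type":"object","properties":{"dr":{"type":"array","items":{"type":"number"}},"slide":{"type":"array","items":{"type":"number"}},"jaw":{"type":"number"}}}}},"required":["motion"]}

```bash
mkdir -p pics; python3 - <<'E'
from bench import arm, optics
import cv2
for n in("scene","top"):
    cv2.imwrite(f"pics/{n}0.png",optics.get_image(n)); i=optics.camera_info(n); print(n,i)
print(arm.read_state())
E
```

```text
scene {'camera_matrix': array([[480.13384408,   0.        , 315.65665175],
       [  0.        , 480.13384408, 233.71797264],
       [  0.        ,   0.        ,   1.        ]]), 'view': array([[ 7.57534257e-01,  6.52739330e-01,  8.55665771e-03,
        -3.90780853e+02],
       [-5.31874437e-01,  6.09559138e-01,  5.87832664e-01,
         2.33052520e+02],
       [ 3.78485711e-01, -4.49854448e-01,  8.08937292e-01,
        -1.21271352e+03],
       [ 0.00000000e+00,  0.00000000e+00,  0.00000000e+00,
         1.00000000e+00]])}
top {'camera_matrix': array([[539.61402573,   0.        , 314.24951445],
       [  0.        , 539.61402573, 244.30988165],
       [  0.        ,   0.        ,   1.        ]]), 'view': array([[ 2.05657452e-02, -9.99715802e-01, -1.20567737e-02,
         8.04767645e+00],
       [ 9.82051057e-01,  1.79379256e-02,  1.87760358e-01,
        -5.50060633e+02],
       [-1.87490723e-01, -1.57017990e-02,  9.82140867e-01,
        -1.09330098e+03],
       [ 0.00000000e+00,  0.00000000e+00,  0.00000000e+00,
         1.00000000e+00]])}
{'clock': 0.1, 'joints': array([-8.62388265e-01,  3.85466584e-01,  6.77675452e-03, -4.35163242e-04,
       -1.19400385e+00, -2.58628834e-01]), 'joint_vel': array([-0.00142617, -0.00219463,  0.00332756,  0.00299655, -0.00101633,
        0.0008434 ]), 'joint_efforts': array([ 1.28850370e-04, -3.93320060e+01,  1.88930154e+01,  4.19800311e+00,
       -2.59002336e-03,  1.73082651e-05]), 'position': array([ 271.53693044, -562.35758759,  230.34442627]), 'ee_rot': array([-2.22920423e-01,  9.74836163e-01,  9.33945143e-04, -2.61978259e-04]), 'contact_force': array([0.28203635, 0.55498706, 0.30022819]), 'wrist_torque': array([ 0.00215347, -0.01677289,  0.02006119]), 'grasp_force': 0.0, 'gripper_width': 85.43071277848777}
```

View pics/scene0.png

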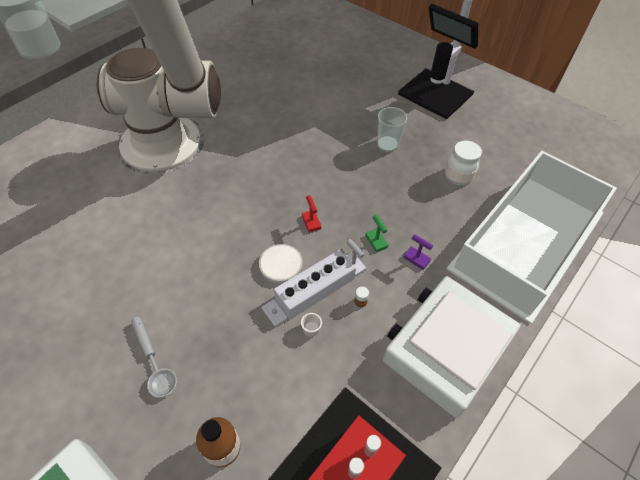

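View pics/top0.png

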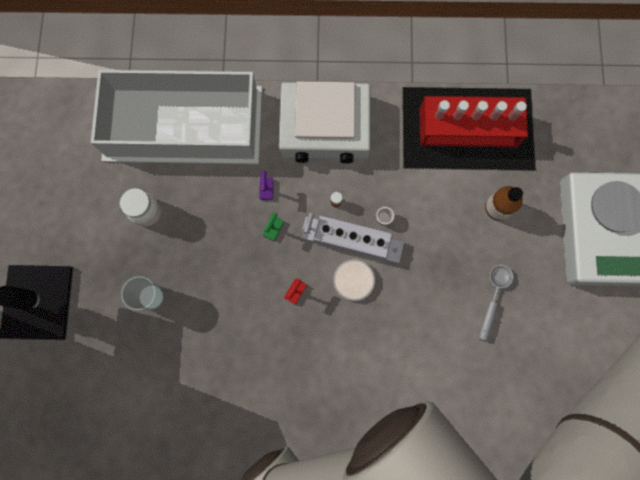

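Scene: the grey T-handle is at (354,250), with stoppers running from (341,261) to (290,293). Top: the handle is at (309,226) and the stoppers run from (326,229) to (381,243). The vial and crucible are on the far side and the dish is on the near side.

```bash
cat > h.py <<'E'
import cv2, numpy as np
from bench import optics
def ray(n,uv):
    i=optics.camera_info(n);K=i["camera_matrix"];V=i["view"];R=V[:3,:3];t=V[:3,3]
    p=np.linalg.inv(K)@np.array([uv[0],uv[1],1.]); d=R.T@(p*[1,-1,-1]); return -R.T@t,d/np.linalg.norm(d)
def plane(n,uv,z):
    c,d=ray(n,uv); return c+d*(z-c[2])/d[2]
def tri(a,b):
    c1,d1=ray("scene",a);c2,d2=ray("top",b)
    s=np.linalg.lstsq(np.c_[d1,-d2],c2-c1,rcond=None)[0]; p,q=c1+s[0]*d1,c2+s[1]*d2
    return (p+q)/2,np.linalg.norm(p-q)
def dark(img,box,th=60):
    x0,y0,x1,y1=box; g=cv2.resize(img[y0:y1,x0:x1].max(2),None,fx=4,fy=4,interpolation=cv2.INTER_CUBIC)
    n,l,s,c=cv2.connectedComponentsWithStats((g<th).astype('uint8'))
    return [((c[k]+.5)/4-.5+[x0,y0],s[k,4]/16) for k in range(1,n) if 15<s[k,4]/16<150]
E
python3 - <<'E'
from h import *
S=cv2.imread("pics/scene0.png");T=cv2.imread("pics/top0.png")
a=dark(S,(280,250,350,302),50);b=dark(T,(318,222,390,250),50)
for n,q in(("scene",a),("top",b)):
    for c,s in sorted(q,key=lambda t:t[0][0]): print(n,c.round(1),s,plane(n,c,52).round(1))
A=sorted([c for c,s in a],key=lambda c:-c[0]);B=sorted([c for c,s in b],key=lambda c:c[0])
if len(A)==len(B):
    for x,y in zip(A,B): print([np.round(v,1) for v in tri(x,y)])
print("post", [np.round(v,1) for v in tri((354,247),(310,222))])
cv2.imwrite("pics/z.png",np.hstack([cv2.resize(S[220:340,240:390],None,fx=3,fy=3)[:360,:400],cv2.resize(T[190:300,285:420],None,fx=3,fy=3)[:330].copy() if 0 else cv2.resize(T[190:310,285:418],(399,360))]))
E
```

```text
scene [289.4 291.6] 49.125 [ 557.6 -124.7   52. ]
scene [302.5 283.9] 47.625 [565.  -96.2  52. ]
scene [315.3 276.1] 46.25 [572.1 -67.   52. ]
scene [327.7 268.5] 44.0625 [579.2 -38.2  52. ]
scene [339.9 260.6] 44.9375 [585.5  -8.3  52. ]
top [325.5 228.2] 28.375 [585.3  -4.5  52. ]
top [339.  231.8] 28.9375 [577.8 -33.6  52. ]
top [352.7 235.3] 29.0625 [570.9 -62.7  52. ]
top [366.4 238.7] 30.25 [563.9 -91.8  52. ]
top [380.3 242.2] 29.5 [ 557.  -121.2   52. ]
[array([585.1,  -5.5,  48.7]), np.float64(2.6)]
[array([578.1, -34.6,  46.9]), np.float64(2.5)]
[array([571.1, -63.9,  47.3]), np.float64(2.4)]
[array([564. , -93.2,  47.4]), np.float64(2.6)]
[array([ 556.9, -122.5,   48.6]), np.float64(2.4)]
post [array([593.3,  27.3,  68.1]), np.float64(3.2)]
```

View pics/z.png

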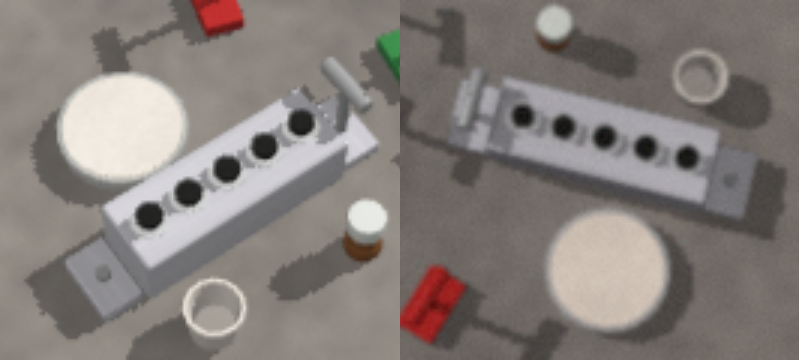

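>>> step_arm(
  motion=[
    {"slide": [-33, 23, 2], "dr": [0, 0, 0], "jaw": 0},
    {"slide": [-66, 46, 4], "dr": [0, 0, 0], "jaw": 0},
    {"slide": [-99, 69, 6], "dr": [0, 0, 0], "jaw": 0},
    {"slide": [-132, 92, 8], "dr": [0, 0, 0], "jaw": 0},
    {"slide": [-165, 115, 10], "dr": [0, 0, 0], "jaw": 0},
    {"slide": [-198, 138, 12], "dr": [0, 0, 0], "jaw": 0},
    {"slide": [-231, 161, 14], "dr": [0, 0, 0], "jaw": 0},
    {"slide": [-262, 182, 16], "dr": [0, 0, 0], "jaw": 0},
  ],
)

```text
clock: 1.1
position: [428.8, -283.6, 214.9]
ee_rot: [-0.223, 0.975, 0.0, -0.0]
contact_force: [0.6, -0.6, -0.1]
gripper_width: 0.3
grasp_force: 0.0
```

>>> step_arm(
  motion=[
    {"slide": [-33, 23, 2], "dr": [0, 0, -0.8], "jaw": 0},
    {"slide": [-66, 46, 4], "dr": [0, 0, -1.6], "jaw": 0},
    {"slide": [-99, 69, 6], "dr": [0, 0, -2.4], "jaw": 0},
    {"slide": [-132, 92, 8], "dr": [0, 0, -3.2], "jaw": 0},
    {"slide": [-165, 115, 10], "dr": [0, 0, -4.0], "jaw": 0},
    {"slide": [-198, 138, 12], "dr": [0, 0, -4.8], "jaw": 0},
    {"slide": [-231, 161, 14], "dr": [0, 0, -5.6], "jaw": 0},
    {"slide": [-262, 183, 15], "dr": [0, 0, -6.34], "jaw": 0},
  ],
)

```text
clock: 2.1
position: [585.1, -5.0, 199.7]
ee_rot: [-0.62, 0.784, 0.0, -0.0]
contact_force: [0.5, -0.3, -0.3]
gripper_width: 0.2
grasp_force: 0.0
```

>>> step_arm(
  motion=[
    {"slide": [0, 0, 10]},
    {"slide": [0, 0, 25]},
    {"slide": [0, 0, 40]},
    {"slide": [0, 0, 55]},
    {"slide": [0, 0, 65]},
    {"slide": [0, 0, 70]},
    {"slide": [0, 0, 70]},
    {"slide": [0, 0, 70]},
  ],
)

```text
$.motion[0]: bad value
```

>>> step_arm(
  motion=[
    {"slide": [1, 0, 15], "dr": [0, 0, 0], "jaw": 0},
    {"slide": [1, 0, 30], "dr": [0, 0, 0], "jaw": 0},
    {"slide": [1, 0, 50], "dr": [0, 0, 0], "jaw": 0},
    {"slide": [1, 0, 70], "dr": [0, 0, 0], "jaw": 0},
    {"slide": [1, 0, 85], "dr": [0, 0, 0], "jaw": 0},
    {"slide": [1, 0, 100], "dr": [0, 0, 0], "jaw": 0},
    {"slide": [1, 0, 105], "dr": [0, 0, 0], "jaw": 0},
    {"slide": [1, 0, 105], "dr": [0, 0, 0], "jaw": 0},
  ],
)

```text
clock: 3.1
position: [584.7, -7.4, 95.2]
ee_rot: [-0.619, 0.785, -0.0, -0.0]
contact_force: [-0.3, 0.2, 0.6]
gripper_width: 0.3
grasp_force: 0.0
```

```bash
python3 - <<'E'
from h import *
from bench import arm
p=arm.read_state()["position"]; print(p)
S=optics.get_image("scene");T=optics.get_image("top")
def proj(n,p):
    i=optics.camera_info(n); c=i["view"]@[*p,1]; q=i["camera_matrix"]@(c[:3]*[1,-1,-1]); return q[:2]/q[2]
o=[]
for n,I,(x0,y0) in(("scene",S,(265,190)),("top",T,(260,170))):
    z=cv2.resize(I[y0:y0+130,x0:x0+130],None,fx=3,fy=3,interpolation=cv2.INTER_CUBIC); q=(proj(n,p)-[x0,y0])*3+1; print(n,proj(n,p))
    z=cv2.copyMakeBorder(z,0,0,0,5,0); cv2.drawMarker(z,tuple(int(v) for v in q),(0,0,255),0,8); o.append(z)
cv2.imwrite("pics/a.png",np.hstack(o))
E
```

```text
[584.74093083  -7.35532     95.16652648]
scene [341.05372286 247.68174782]
top [327.03228373 223.91837132]
```

View pics/a.png

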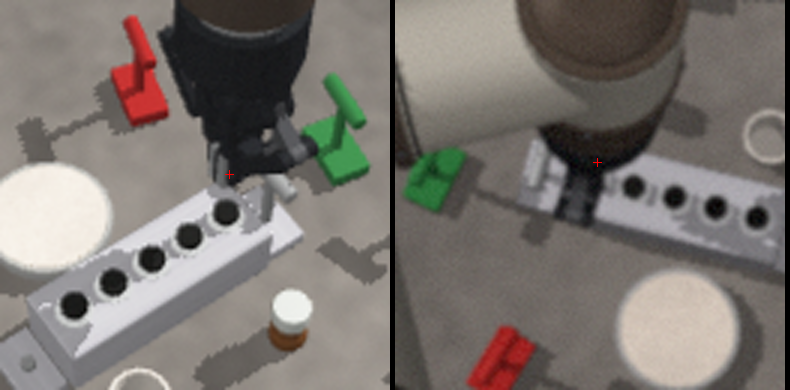

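>>> step_arm(
  motion=[
    {"slide": [0, 0, 12], "dr": [0, 0, 0], "jaw": 0},
    {"slide": [0, 0, 24], "dr": [0, 0, 0], "jaw": 0},
    {"slide": [0, 0, 33], "dr": [0, 0, 0], "jaw": 0},
    {"slide": [0, 0, 37], "dr": [0, 0, 0], "jaw": 0},
    {"slide": [0, 0, 40], "dr": [0, 0, 0], "jaw": 0},
    {"slide": [0, 0, 42], "dr": [0, 0, 0], "jaw": 0},
    {"slide": [0, 0, 44], "dr": [0, 0, 0], "jaw": 0},
    {"slide": [0, 0, 44], "dr": [0, 0, 0], "jaw": 0},
  ],
)

```text
clock: 4.2
position: [584.8, -7.3, 51.6]
ee_rot: [-0.619, 0.785, -0.0, 0.0]
contact_force: [-1.3, -0.2, 2.1]
gripper_width: 0.0
grasp_force: 1.6
```

```bash
python3 - <<'E'
from h import *
from bench import arm
s=arm.read_state(); print(s["position"],s["contact_force"],s["wrist_torque"])
S=optics.get_image("scene");T=optics.get_image("top")
o=[]
for n,I,(x0,y0) in(("scene",S,(275,215)),("top",T,(290,190))):
    z=cv2.resize(I[y0:y0+90,x0:x0+98],None,fx=4,fy=4,interpolation=cv2.INTER_CUBIC); o.append(z)
cv2.imwrite("pics/b.png",np.hstack(o))
E
```

```text
[584.80979257  -7.26237306  51.62190587] [-1.29718604 -0.16354439  2.06458522] [ 0.01533342  0.35420508 -0.00515732]
```

View pics/b.png

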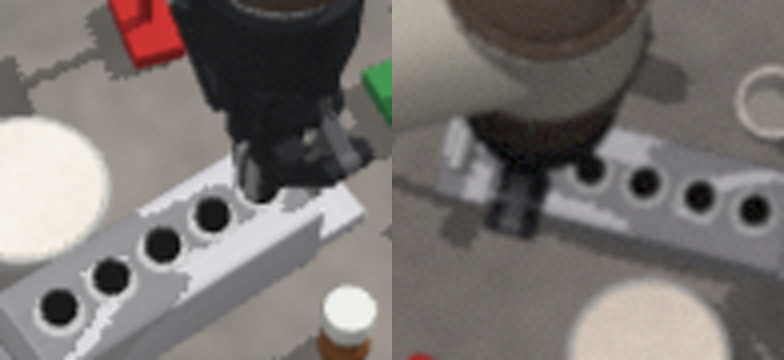

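Fingertips are on stopper 1 (scene crop near (262,192)), the T-handle is clear of them, and stoppers 2–5 are visible in both views. Next I press further.

>>> step_arm(
  motion=[
    {"slide": [0, 0, 1], "dr": [0, 0, 0], "jaw": 0},
    {"slide": [0, 0, 2], "dr": [0, 0, 0], "jaw": 0},
    {"slide": [0, 0, 3], "dr": [0, 0, 0], "jaw": 0},
    {"slide": [0, 0, 4], "dr": [0, 0, 0], "jaw": 0},
    {"slide": [0, 0, 4], "dr": [0, 0, 0], "jaw": 0},
    {"slide": [0, 0, 4], "dr": [0, 0, 0], "jaw": 0},
    {"slide": [0, 0, 4], "dr": [0, 0, 0], "jaw": 0},
    {"slide": [0, 0, 4], "dr": [0, 0, 0], "jaw": 0},
  ],
)

```text
clock: 5.3
position: [584.8, -7.3, 47.2]
ee_rot: [-0.619, 0.785, -0.0, 0.0]
contact_force: [0.4, -0.7, 1.0]
gripper_width: -0.0
grasp_force: 0.6
```

>>> step_arm(
  motion=[
    {"slide": [0, 0, 0.5], "dr": [0, 0, 0], "jaw": 0},
    {"slide": [0, 0, 1], "dr": [0, 0, 0], "jaw": 0},
    {"slide": [0, 0, 1], "dr": [0, 0, 0], "jaw": 0},
    {"slide": [0, 0, 1], "dr": [0, 0, 0], "jaw": 0},
    {"slide": [0, 0, 1], "dr": [0, 0, 0], "jaw": 0},
    {"slide": [0, 0, 1], "dr": [0, 0, 0], "jaw": 0},
    {"slide": [0, 0, 1], "dr": [0, 0, 0], "jaw": 0},
    {"slide": [0, 0, 1], "dr": [0, 0, 0], "jaw": 0},
  ],
)

```text
clock: 6.3
position: [584.8, -7.2, 47.1]
ee_rot: [-0.619, 0.785, -0.0, 0.0]
contact_force: [-2.7, 0.1, 5.2]
gripper_width: 0.2
grasp_force: 3.2
```

>>> step_arm(
  motion=[
    {"slide": [0, 0, 0.5], "dr": [0, 0, 0], "jaw": 0},
    {"slide": [0, 0, 1], "dr": [0, 0, 0], "jaw": 0},
    {"slide": [0, 0, 1], "dr": [0, 0, 0], "jaw": 0},
    {"slide": [0, 0, 1], "dr": [0, 0, 0], "jaw": 0},
    {"slide": [0, 0, 1], "dr": [0, 0, 0], "jaw": 0},
    {"slide": [0, 0, 1], "dr": [0, 0, 0], "jaw": 0},
    {"slide": [0, 0, 1], "dr": [0, 0, 0], "jaw": 0},
    {"slide": [0, 0, 1], "dr": [0, 0, 0], "jaw": 0},
  ],
)

```text
clock: 7.3
position: [584.8, -7.3, 47.0]
ee_rot: [-0.619, 0.785, -0.0, 0.0]
contact_force: [-4.0, -0.1, 10.7]
gripper_width: -0.3
grasp_force: 5.6
```

>>> step_arm(
  motion=[
    {"slide": [0, 0, -4], "dr": [0, 0, 0], "jaw": 0},
    {"slide": [0, 0, -12], "dr": [0, 0, 0], "jaw": 0},
    {"slide": [0, 0, -20], "dr": [0, 0, 0], "jaw": 0},
    {"slide": [8, 0, -20], "dr": [0, 0, 0], "jaw": 0},
    {"slide": [18, 0, -20], "dr": [0, 0, 0], "jaw": 0},
    {"slide": [26, 0, -20], "dr": [0, 0, 0], "jaw": 0},
    {"slide": [29, 0, -20], "dr": [0, 0, 0], "jaw": 0},
    {"slide": [29, 0, -20], "dr": [0, 0, 0], "jaw": 0},
  ],
)

```text
clock: 8.3
position: [577.8, -35.8, 65.2]
ee_rot: [-0.619, 0.786, 0.0, -0.0]
contact_force: [0.0, -0.9, 0.3]
gripper_width: -0.0
grasp_force: 0.0
```

```bash
python3 - <<'E'
from h import *
from bench import arm
s=arm.read_state(); print(s["position"],s["contact_force"])
def proj(n,p):
    i=optics.camera_info(n); c=i["view"]@[*p,1]; q=i["camera_matrix"]@(c[:3]*[1,-1,-1]); return q[:2]/q[2]
S=optics.get_image("scene");T=optics.get_image("top")
o=[]
for n,I,(x0,y0) in(("scene",S,(280,220)),("top",T,(290,195))):
    z=cv2.resize(I[y0:y0+80,x0:x0+80],None,fx=5,fy=5,interpolation=cv2.INTER_CUBIC); q=(proj(n,s["position"])-[x0,y0])*5+2
    cv2.drawMarker(z,tuple(int(v) for v in q),(0,0,255),0,8);o.append(z)
cv2.imwrite("pics/c.png",np.hstack(o))
E
```

```text
[577.82194982 -35.8383953   65.18936526] [ 0.03825003 -0.91368395  0.34293446]
```

View pics/c.png

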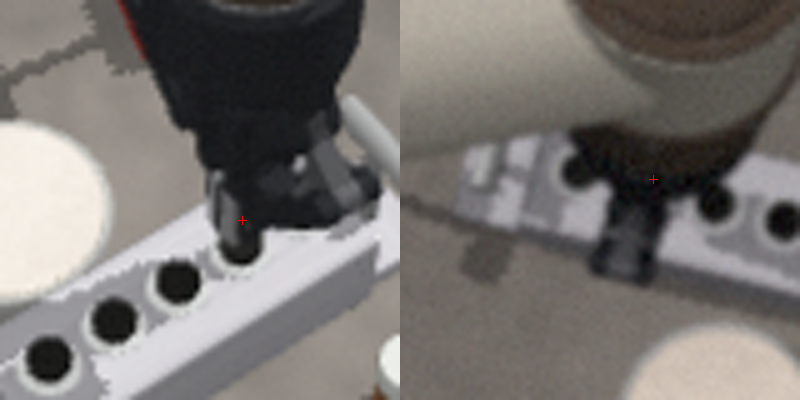

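Tip is over stopper 2 (scene crop at (242,240)). Stopper 1 stopped hard at z = 47.0, so it is home.

>>> step_arm(
  motion=[
    {"slide": [0, 0, 6], "dr": [0, 0, 0], "jaw": 0},
    {"slide": [0, 0, 9], "dr": [0, 0, 0], "jaw": 0},
    {"slide": [0, 0, 11], "dr": [0, 0, 0], "jaw": 0},
    {"slide": [0, 0, 13], "dr": [0, 0, 0], "jaw": 0},
    {"slide": [0, 0, 15], "dr": [0, 0, 0], "jaw": 0},
    {"slide": [0, 0, 17], "dr": [0, 0, 0], "jaw": 0},
    {"slide": [0, 0, 18], "dr": [0, 0, 0], "jaw": 0},
    {"slide": [0, 0, 18], "dr": [0, 0, 0], "jaw": 0},
  ],
)

```text
clock: 9.4
position: [577.9, -35.4, 47.2]
ee_rot: [-0.619, 0.785, 0.0, -0.0]
contact_force: [-1.1, 0.4, 3.0]
gripper_width: 0.1
grasp_force: 1.5
```

>>> step_arm(
  motion=[
    {"slide": [0, 0, 0.5], "dr": [0, 0, 0], "jaw": 0},
    {"slide": [0, 0, 1], "dr": [0, 0, 0], "jaw": 0},
    {"slide": [0, 0, 1.5], "dr": [0, 0, 0], "jaw": 0},
    {"slide": [0, 0, 2], "dr": [0, 0, 0], "jaw": 0},
    {"slide": [0, 0, 2], "dr": [0, 0, 0], "jaw": 0},
    {"slide": [0, 0, 2], "dr": [0, 0, 0], "jaw": 0},
    {"slide": [0, 0, 2], "dr": [0, 0, 0], "jaw": 0},
    {"slide": [0, 0, 2], "dr": [0, 0, 0], "jaw": 0},
  ],
)

```text
clock: 10.4
position: [577.9, -35.4, 47.0]
ee_rot: [-0.619, 0.785, -0.0, 0.0]
contact_force: [-5.1, 2.8, 12.8]
gripper_width: -0.1
grasp_force: 6.3
```

>>> step_arm(
  motion=[
    {"slide": [0, 0, -4], "dr": [0, 0, 0], "jaw": 0},
    {"slide": [0, 0, -12], "dr": [0, 0, 0], "jaw": 0},
    {"slide": [0, 0, -20], "dr": [0, 0, 0], "jaw": 0},
    {"slide": [8, 0, -20], "dr": [0, 0, 0], "jaw": 0},
    {"slide": [18, 0, -20], "dr": [0, 0, 0], "jaw": 0},
    {"slide": [26, 0, -20], "dr": [0, 0, 0], "jaw": 0},
    {"slide": [30, 0, -20], "dr": [0, 0, 0], "jaw": 0},
    {"slide": [30, 0, -20], "dr": [0, 0, 0], "jaw": 0},
  ],
)

```text
clock: 11.4
position: [570.8, -65.1, 65.2]
ee_rot: [-0.619, 0.786, 0.0, -0.0]
contact_force: [-0.1, 0.0, -0.3]
gripper_width: -0.0
grasp_force: 0.0
```

Stopper 2 is home. Stopper 3 next.

>>> step_arm(
  motion=[
    {"slide": [0, 0, 6], "dr": [0, 0, 0], "jaw": 0},
    {"slide": [0, 0, 9], "dr": [0, 0, 0], "jaw": 0},
    {"slide": [0, 0, 11], "dr": [0, 0, 0], "jaw": 0},
    {"slide": [0, 0, 13], "dr": [0, 0, 0], "jaw": 0},
    {"slide": [0, 0, 15], "dr": [0, 0, 0], "jaw": 0},
    {"slide": [0, 0, 17], "dr": [0, 0, 0], "jaw": 0},
    {"slide": [0, 0, 18], "dr": [0, 0, 0], "jaw": 0},
    {"slide": [0, 0, 18], "dr": [0, 0, 0], "jaw": 0},
  ],
)

```text
clock: 12.4
position: [570.8, -64.5, 47.2]
ee_rot: [-0.619, 0.785, 0.0, -0.0]
contact_force: [-1.7, 1.6, 3.1]
gripper_width: -0.1
grasp_force: 1.4
```

>>> step_arm(
  motion=[
    {"slide": [0, 0, 0.5], "dr": [0, 0, 0], "jaw": 0},
    {"slide": [0, 0, 1], "dr": [0, 0, 0], "jaw": 0},
    {"slide": [0, 0, 1.5], "dr": [0, 0, 0], "jaw": 0},
    {"slide": [0, 0, 2], "dr": [0, 0, 0], "jaw": 0},
    {"slide": [0, 0, 2], "dr": [0, 0, 0], "jaw": 0},
    {"slide": [0, 0, 2], "dr": [0, 0, 0], "jaw": 0},
    {"slide": [0, 0, 2], "dr": [0, 0, 0], "jaw": 0},
    {"slide": [0, 0, 2], "dr": [0, 0, 0], "jaw": 0},
  ],
)

```text
clock: 13.4
position: [570.9, -64.5, 47.0]
ee_rot: [-0.619, 0.785, -0.0, 0.0]
contact_force: [-5.4, 2.9, 12.8]
gripper_width: 0.1
grasp_force: 6.4
```

>>> step_arm(
  motion=[
    {"slide": [0, 0, -4], "dr": [0, 0, 0], "jaw": 0},
    {"slide": [0, 0, -12], "dr": [0, 0, 0], "jaw": 0},
    {"slide": [0, 0, -20], "dr": [0, 0, 0], "jaw": 0},
    {"slide": [8, 0, -20], "dr": [0, 0, 0], "jaw": 0},
    {"slide": [18, 0, -20], "dr": [0, 0, 0], "jaw": 0},
    {"slide": [26, 0, -20], "dr": [0, 0, 0], "jaw": 0},
    {"slide": [29, 0, -20], "dr": [0, 0, 0], "jaw": 0},
    {"slide": [29, 0, -20], "dr": [0, 0, 0], "jaw": 0},
  ],
)

```text
clock: 14.4
position: [564.0, -93.2, 65.2]
ee_rot: [-0.619, 0.786, 0.0, -0.0]
contact_force: [0.2, 0.7, -1.0]
gripper_width: 0.0
grasp_force: 0.0
```

>>> step_arm(
  motion=[
    {"slide": [0, 0, 6], "dr": [0, 0, 0], "jaw": 0},
    {"slide": [0, 0, 9], "dr": [0, 0, 0], "jaw": 0},
    {"slide": [0, 0, 11], "dr": [0, 0, 0], "jaw": 0},
    {"slide": [0, 0, 13], "dr": [0, 0, 0], "jaw": 0},
    {"slide": [0, 0, 15], "dr": [0, 0, 0], "jaw": 0},
    {"slide": [0, 0, 17], "dr": [0, 0, 0], "jaw": 0},
    {"slide": [0, 0, 18], "dr": [0, 0, 0], "jaw": 0},
    {"slide": [0, 0, 18], "dr": [0, 0, 0], "jaw": 0},
  ],
)

```text
clock: 15.4
position: [564.1, -92.7, 47.2]
ee_rot: [-0.619, 0.785, 0.0, -0.0]
contact_force: [-2.4, 1.5, 2.2]
gripper_width: 0.1
grasp_force: 1.4
```

>>> step_arm(
  motion=[
    {"slide": [0, 0, 0.5], "dr": [0, 0, 0], "jaw": 0},
    {"slide": [0, 0, 1], "dr": [0, 0, 0], "jaw": 0},
    {"slide": [0, 0, 1.5], "dr": [0, 0, 0], "jaw": 0},
    {"slide": [0, 0, 2], "dr": [0, 0, 0], "jaw": 0},
    {"slide": [0, 0, 2], "dr": [0, 0, 0], "jaw": 0},
    {"slide": [0, 0, 2], "dr": [0, 0, 0], "jaw": 0},
    {"slide": [0, 0, 2], "dr": [0, 0, 0], "jaw": 0},
    {"slide": [0, 0, 2], "dr": [0, 0, 0], "jaw": 0},
  ],
)

```text
clock: 16.4
position: [564.1, -92.7, 47.0]
ee_rot: [-0.619, 0.785, -0.0, 0.0]
contact_force: [-5.0, 2.7, 13.4]
gripper_width: 0.2
grasp_force: 6.5
```

>>> step_arm(
  motion=[
    {"slide": [0, 0, -4], "dr": [0, 0, 0], "jaw": 0},
    {"slide": [0, 0, -12], "dr": [0, 0, 0], "jaw": 0},
    {"slide": [0, 0, -20], "dr": [0, 0, 0], "jaw": 0},
    {"slide": [8, 0, -20], "dr": [0, 0, 0], "jaw": 0},
    {"slide": [18, 0, -20], "dr": [0, 0, 0], "jaw": 0},
    {"slide": [26, 0, -20], "dr": [0, 0, 0], "jaw": 0},
    {"slide": [30, 0, -20], "dr": [0, 0, 0], "jaw": 0},
    {"slide": [30, 0, -20], "dr": [0, 0, 0], "jaw": 0},
  ],
)

```text
clock: 17.4
position: [557.0, -122.4, 65.2]
ee_rot: [-0.619, 0.786, 0.0, -0.0]
contact_force: [0.5, -0.1, -0.7]
gripper_width: 0.2
grasp_force: 0.0
```

>>> step_arm(
  motion=[
    {"slide": [0, 0, 6], "dr": [0, 0, 0], "jaw": 0},
    {"slide": [0, 0, 9], "dr": [0, 0, 0], "jaw": 0},
    {"slide": [0, 0, 11], "dr": [0, 0, 0], "jaw": 0},
    {"slide": [0, 0, 13], "dr": [0, 0, 0], "jaw": 0},
    {"slide": [0, 0, 15], "dr": [0, 0, 0], "jaw": 0},
    {"slide": [0, 0, 17], "dr": [0, 0, 0], "jaw": 0},
    {"slide": [0, 0, 18], "dr": [0, 0, 0], "jaw": 0},
    {"slide": [0, 0, 18], "dr": [0, 0, 0], "jaw": 0},
  ],
)

```text
clock: 18.4
position: [557.3, -122.0, 47.1]
ee_rot: [-0.619, 0.785, -0.0, 0.0]
contact_force: [-0.2, 0.5, 2.7]
gripper_width: 0.2
grasp_force: 0.9
```

>>> step_arm(
  motion=[
    {"slide": [0, 0, 0.5], "dr": [0, 0, 0], "jaw": 0},
    {"slide": [0, 0, 1], "dr": [0, 0, 0], "jaw": 0},
    {"slide": [0, 0, 1.5], "dr": [0, 0, 0], "jaw": 0},
    {"slide": [0, 0, 2], "dr": [0, 0, 0], "jaw": 0},
    {"slide": [0, 0, 2], "dr": [0, 0, 0], "jaw": 0},
    {"slide": [0, 0, 2], "dr": [0, 0, 0], "jaw": 0},
    {"slide": [0, 0, 2], "dr": [0, 0, 0], "jaw": 0},
    {"slide": [0, 0, 2], "dr": [0, 0, 0], "jaw": 0},
  ],
)

```text
clock: 19.4
position: [557.4, -122.1, 47.0]
ee_rot: [-0.619, 0.785, -0.0, 0.0]
contact_force: [-5.0, 2.2, 11.9]
gripper_width: -0.3
grasp_force: 6.1
```

All five stoppers stopped at z = 47.0. Now I lift clear and move off the end of the row.

>>> step_arm(
  motion=[
    {"slide": [0, 0, -4], "dr": [0, 0, 0], "jaw": 0},
    {"slide": [0, 0, -15], "dr": [0, 0, 0], "jaw": 0},
    {"slide": [0, 0, -35], "dr": [0, 0, 0], "jaw": 0},
    {"slide": [0, 0, -60], "dr": [0, 0, 0], "jaw": 0},
    {"slide": [0, 0, -90], "dr": [0, 0, 0], "jaw": 0},
    {"slide": [0, 0, -120], "dr": [0, 0, 0], "jaw": 0},
    {"slide": [0, 0, -145], "dr": [0, 0, 0], "jaw": 0},
    {"slide": [0, 0, -155], "dr": [0, 0, 0], "jaw": 0},
  ],
)

```text
clock: 20.4
position: [558.0, -122.1, 202.2]
ee_rot: [-0.619, 0.785, -0.001, 0.001]
contact_force: [-0.4, 0.2, -0.0]
gripper_width: 0.2
grasp_force: 0.0
```

>>> step_arm(
  motion=[
    {"slide": [15, 0, 0], "dr": [0, 0, 0], "jaw": 0},
    {"slide": [40, 0, 0], "dr": [0, 0, 0], "jaw": 0},
    {"slide": [70, 0, 0], "dr": [0, 0, 0], "jaw": 0},
    {"slide": [100, 0, 0], "dr": [0, 0, 0], "jaw": 0},
    {"slide": [125, 0, 0], "dr": [0, 0, 0], "jaw": 0},
    {"slide": [140, 0, 0], "dr": [0, 0, 0], "jaw": 0},
    {"slide": [150, 0, 0], "dr": [0, 0, 0], "jaw": 0},
    {"slide": [150, 0, 0], "dr": [0, 0, 0], "jaw": 0},
  ],
)

```text
clock: 21.4
position: [521.8, -268.2, 199.9]
ee_rot: [-0.619, 0.786, 0.0, -0.0]
contact_force: [-0.4, -0.2, -0.3]
gripper_width: 0.1
grasp_force: 0.0
```

```bash
python3 - <<'E'
from h import *
S=optics.get_image("scene");T=optics.get_image("top")
o=[]
for I,(x0,y0) in((S,(245,215)),(T,(290,180))):
    o.append(cv2.resize(I[y0:y0+120,x0:x0+130],None,fx=3,fy=3,interpolation=cv2.INTER_CUBIC))
cv2.imwrite("pics/d.png",np.hstack(o))
E
```

```text
(no output)
```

View pics/d.png

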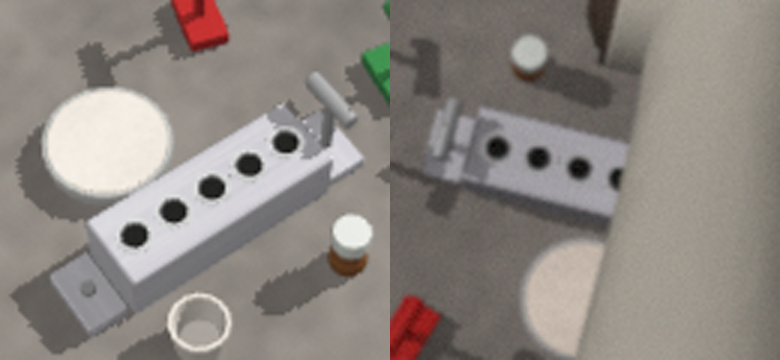

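All five stoppers sit flush, from (287,142) to (134,235) in the scene crop. The dish, vial, cup and handle have not moved.

```bash
python3 -c "
from bench import arm; print(arm.job_done())"
```

```text
the job is handed in; nothing more can be done
None
```

I pressed all five stoppers home in order from the T-handle end, each stopping at the 47 mm home height under about 11–13 N, moved the arm clear with nothing else seen to have moved, and handed the job in at about 21 s of the 48 s allowed.

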